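Fit the extension spindle to the ball valve and shut the valve

ROBOT

A 6-joint arm with a two-finger parallel gripper is mounted at the origin on a cart in front of the work surface, level with it; the furniture and walls round the work are solid. World frame = base frame: x ahead of the robot, y to its left, z up, the work surface at z = 0. Lengths are in mm, angles in degrees, forces in N, time in s.
With the tool pointing down it reaches from about 350 to 950 mm from the base axis. Payload 17.4 kg.
Tool frame: the origin (TCP) lies between the finger pads; the fingertips stand 14 mm ahead of it and the grasp point (between the pads) lies 5 mm behind it (env.tip_reach is the distance from the TCP to the fingertips, in mm); z points along the fingers, y is the line along which they close (so a half turn about z gives the same grasp; the last joint's range is limited). The gripper opens to 93 mm and grips with 3 to 60 N. Pads are 15 mm wide; open, the fingers measure 128 mm over their backs; the gripper's body (75 mm by 188 mm) begins 65 mm behind the grasp point.
Start: joints at [64.641, 6.646, 82.598, -0, 90.757, -2.166], TCP at [265.847, 620.45, 232.646] pointing down, gripper open.
Joint ranges: [-162.19, 162.19], [-47.58, 125.68], [4.15, 143.07], [-65.23, 245.23], [0.69, 171.88], [-170.13, 170.13]. Speed limits (degrees/s): [108.29, 108.29, 127.2, 180, 180, 180].

INTERFACE

Orientations are given as a 3x3 rotation matrix whose columns are the frame's x, y, z axes.
In Python, from workcell import sensors, imaging, workorder, env gives the robot as it stands.
- The arm moves only by the tool move_arm, never from a script. Its argument "increments" is one flat list of numbers, 7 for each row, row after row: the turn, a rotation vector about the world's x, y, z in rad, then the shift along the world's x, y, z in m, then the opening, from 0 (shut) to 1 (fully open). A call has 1 to 12 rows; each row is the pose to reach, as a shift and turn from the pose commanded when the call began; what a row does not reach only later rows make up. A row lasts 1/10 s, in which the tool goes at most 50 mm and 8.59 degrees, less where a joint would pass 70% of its speed; a pose out of reach is approached as far as the arm can. A call with a gripper value outside its range is refused whole. The fingers move at their own pace and stop on an object; the grip force is fixed at half the most. Time passes only in rows, so rows that repeat a pose let the fingers close. It gives the time, the measured TCP pose, the force, the opening and the grip force at its end, in the units of the state.
- sensors.state(): the state, without advancing time (a new reading comes with each control period).
- imaging.capture(name): name is "scene" or "top" or "wrist"; returns a dict with "pixels" (400x640x3 uint8, red, green, blue), "camera_matrix" (3x3 intrinsics, pixels), "R" (3x3) and "t" (3): a world point X has camera coordinates R X + t. Camera axes: x right, y down, z forward; pixel columns grow to the right and rows downward; lengths in mm; the calibration is good to about 2 mm. A picture is of the moment at which its call begins. There is no depth.
- workorder.hand_in(): hands the job in; it is judged then, once.
The state is a dict: "time": time; "qpos": joint angles; "joint_velocities": joint speeds; "joint_efforts": joint torques, N m; "tcp_pos": TCP position; "tcp_rot": TCP orientation; "force": force on the tool from outside, world axes, zero at the start; "ft_torque": the same for the moment, N m; "gripper_width": opening from 0.0 (shut) to 1.0 (fully open); "gripper_force": force on a finger pad.
Only numpy, scipy, OpenCV 4.12 (cv2) and the standard library are available. Lean on these libraries where they do the work, as an engineer would, in place of code of your own. Each camera call takes 0.05 s, during which the arm holds its last target. There are 200 camera calls.

TASK

Take the T-handled spindle out of the wooden block, thread it gently down through both guide arms of the valve stand and feel for the slot in the valve stem until the spindle sits fully home on it. Then turn the valve fully shut (clockwise, handle across the pipe) and let go, leaving the spindle seated. Do not drop or force the spindle, and do not push the other things on the bench about.

Things in the scene. Friction and masses are not known exactly. Their poses are not given: they have to be found in the camera images.
- spindle: Steel T-handle spindle, 163 mm, 0.3 kg, upright in the block's middle hole. Origin: centre of the lower tip; z up the shaft, x along the handle bar. From the tip up: flat tang 13 (x) by 8 (y) mm, 15 mm long with a square-cut end; shoulder at 15 mm; round shaft 16 mm thick to 137 mm; head to 163 mm. Seated, its shoulder rests on the valve's drive nut and its origin is 61 mm above the bench.
- spindle_head (a point): Centre of the spindle's dark steel head block, 150 mm above its tip: 36 mm (x) by 24 mm (y) by 26 mm high, flat sides to grip across y. A round bar 10 mm thick runs through it along x, 115 mm over its black ball ends.
- block: Fixed wooden storage block, 70 (x) by 150 (y) mm, 62 mm high; origin at the centre of its underside. Three 19 mm holes, 50 mm deep, in a row along y, 48 mm apart; the outer two hold plain steel pins that stand up to 26 mm above the block. The spindle stands in the middle hole, its tip 12 mm above the bench, and can lean a little.
- valve_stand: Fixed stand with a brass ball valve in a 210 mm pipe along y, centre 34 mm up. Origin on the bench under the valve stem's axis, z up. A blue column, 172 mm high at x = 56 to 68 mm, carries two level guide arms 12 mm thick, 46 mm wide, over the stem. Shut: slot and seated handle (spindle x) along this x axis, across the pipe; open: along y, a quarter turn anticlockwise from above.
- upper_guide (a point): Centre of the bore at the top face of the upper guide arm, 172 mm above the bench. Bore 17.5 mm in diameter, 12 mm long, with a brass collar 3 mm high round its mouth (20 mm inside, 29 mm outside).
- lower_guide (a point): The same for the lower guide arm, 110 mm above the bench, exactly below the upper one.
- stem_top (a point): Top centre, 76 mm up, of the stem's 30 mm square drive nut; through it a slot 14.5 by 9.5 mm (0.1 rad play for the tang). Drag 0.18 N m; rigid stops at shut and open (over 0.6 N m harms it). Left part-open, 0.3 to 1.35 rad anticlockwise of shut, unmeasured: find it by feel, turning the spindle clockwise from 1.45 rad open under a push of a few N (never over 30) until it drops in.
- paste_tin: Grey tin with red lid, 69 mm in diameter, 50 mm high; bystander, origin under its centre.
- pipe_coupling_0: Dark pipe coupling, 52 mm in diameter, 56 mm high; bystander.
- pipe_coupling_1: Dark pipe coupling, 58 mm in diameter, 62 mm high; bystander.
- marker_black: White marker with black cap, 127 mm long; bystander lying on the bench.

How it is judged:
By the outcome, as a careful person would: the job done as asked, in the order asked, and still so for the second after the job is handed in, with the robot touching nothing.
It also fails if it takes over 67 s, if anything falls off the work surface, if the arm or the gripper's body presses on something with over 40 N, if the wrist force passes 120 N, or if a joint passes its speed limit or range.

## Working session

There is one attempt and no reset: what is moved stays moved. The work goes in short steps, Python scripts to look and compute and a tool call to move; the robot and the scene stay as the last step left them, time stands still between calls to the robot, and variables do not carry over. Pictures are saved under pics/ and viewed, at most 10 in all, crops included, and the job is handed in when it is done.

Besides the shell and the picture viewer there is one more tool, called after "Emit:" as name(argument=value, ...) on one line, values as JSON. move_arm: Moves the arm, as the interface text tells. Its arguments: {"type":"object","properties":{"increments":{"type":"array"}},"required":["increments"]}

```bash
mkdir -p pics
python3 - <<'E'
from workcell import sensors, imaging, workorder, env
import cv2,numpy as np
s=sensors.state();print({k:s[k] for k in('time','tcp_pos','tcp_rot','force','gripper_width')})
a=[]
for n in("scene","top"):
    d=imaging.capture(n);a.append(d)
    print(n,d["camera_matrix"],d["R"],d["t"])
    cv2.imwrite(f"pics/{n}0.png",d["pixels"][:,:,::-1])
E
```

```text
{'time': 0.0, 'tcp_pos': array([265.7816698 , 620.28796358, 231.9268351 ]), 'tcp_rot': array([[-9.19180109e-01,  3.93837178e-01, -4.52900405e-04],
       [ 3.93837438e-01,  9.19179561e-01, -1.00344435e-03],
       [ 2.11031049e-05, -1.10071522e-03, -9.99999394e-01]]), 'force': array([-0.08480162,  0.98145698, -1.29966498]), 'gripper_width': 1.0014948970245534}
scene [[403.90396668   0.         322.0876751 ]
 [  0.         403.90396668 195.84823384]
 [  0.           0.           1.        ]] [[ 0.79966367 -0.60038907 -0.00842568]
 [-0.34228506 -0.44427373 -0.8279262 ]
 [ 0.49333453  0.66494648 -0.56077377]] [-455.73973728  263.47985247 1153.74463869]
top [[448.45186256   0.         319.2103922 ]
 [  0.         448.45186256 198.19139045]
 [  0.           0.           1.        ]] [[ 0.02785748 -0.9996021   0.00442733]
 [-0.99830117 -0.02804742 -0.05106978]
 [ 0.05117364 -0.00299714 -0.99868527]] [ -83.36192571  509.51966319 1348.73611924]
```

View pics/scene0.png

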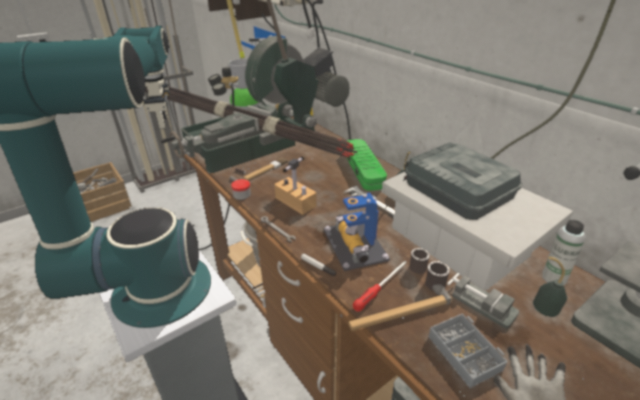

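View pics/top0.png

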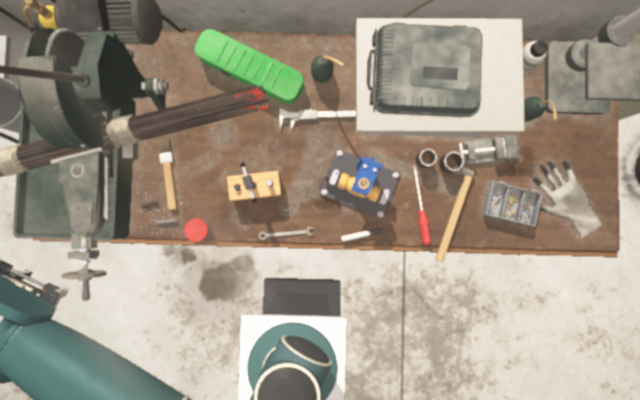

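The top view shows the block at about (254,186), the spindle handle at (246,172), and the valve stand at about (360,182) with its blue arms at (368,172). I'll enlarge both areas.

```bash
cat > h.py <<'E'
from workcell import sensors, imaging, workorder, env
import cv2,numpy as np
def ray(d,u,v,z):
    R,t,K=map(np.array,(d["R"],d["t"],d["camera_matrix"]))
    c=-R.T@t; r=R.T@np.linalg.solve(K,[u,v,1.]); return c+r*(z-c[2])/r[2]
def proj(d,X):
    p=d["camera_matrix"]@(d["R"]@np.array(X,float)+d["t"]); return p[:2]/p[2]
def crop(d,u,v,w,h,s):
    return cv2.resize(d["pixels"][v:v+h,u:u+w,::-1],None,fx=s,fy=s,interpolation=cv2.INTER_CUBIC)
E
python3 - <<'E'
from h import *
t=imaging.capture("top");s=imaging.capture("scene")
a=crop(t,215,140,200,75,4);b=crop(s,265,160,133,75,6)
m=np.vstack([a,b[:300,:800] if b.shape[1]>=800 else cv2.resize(b,(800,300))])
cv2.imwrite("pics/m1.png",m)
print(ray(t,254,186,62),ray(t,246,172,160),ray(t,368,172,172))
E
```

```text
[539.54143261 123.07208487  62.        ] [569.73128106 132.06246006 160.        ] [ 577.76893194 -197.91359328  172.        ]
```

View pics/m1.png

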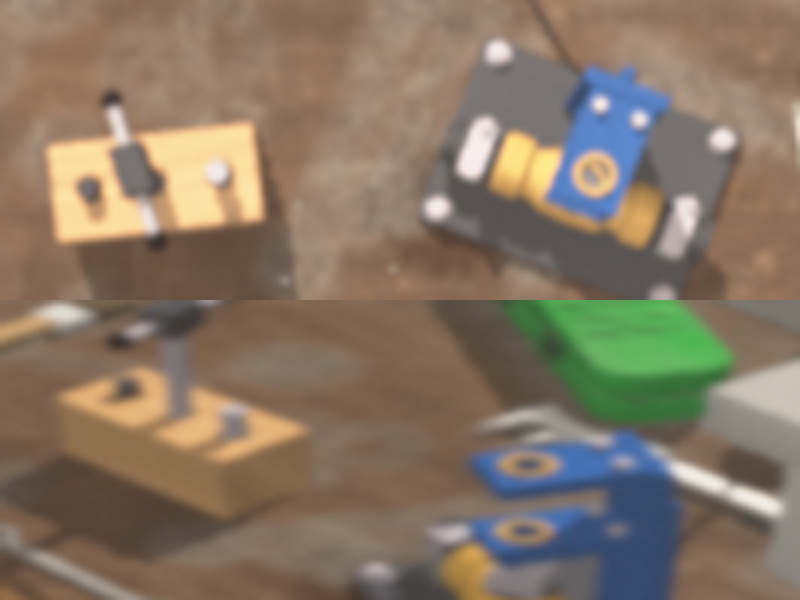

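Run:
```python
from h import *
t=imaging.capture("top");w=imaging.capture("wrist")
c=lambda x,y,z:ray(t,215+x/4,140+y/4,z)
np.set_printoptions(precision=1,suppress=True)
a,b=c(111,97,162),c(156,241,162);print("bar",a,b,np.linalg.norm(a-b),(a+b)/2,np.degrees(np.arctan2(*(a-b)[1::-1])))
print("head",c(134,166,175))
print("guide",c(596,174,175))
C=[c(*p,62) for p in((48,145),(255,122),(266,218),(58,240))];print("block",np.mean(C,0),[np.linalg.norm(C[i]-C[i-1]) for i in range(4)])
p,q=c(498,50,10),c(722,140,10);print("plate",p,q,np.degrees(np.arctan2(*(p-q)[1::-1])))
s=sensors.state();R=np.array(w["R"]);cc=-R.T@w["t"]
print("cam in tool",s["tcp_rot"].T@(cc-s["tcp_pos"]),(R@s["tcp_rot"]))
```

```text
bar [590.4 141.3 162. ] [493.5 107.4 162. ] 102.639690920493 [541.9 124.3 162. ] 19.310341430346025
head [542.8 122.  175. ]
guide [ 546.2 -187.5  175. ]
block [541.6 122.6  62. ] [np.float64(70.18805056429225), np.float64(152.58102029876625), np.float64(71.08161007232083), np.float64(152.8229986119702)]
plate [ 653.5 -127.3   10. ] [ 589.3 -300.    10. ] 69.59617992559535
cam in tool [  67.3    0.3 -150.8] [[ 0.   1.  -0. ]
 [-1.  -0.  -0.2]
 [-0.2  0.   1. ]]
```

Emit:
move_arm(increments=[0, 0, -1.45, 0.2, -0.36, 0.03, 1, 0, 0, -1.45, 0.2, -0.36, 0.03, 1, 0, 0, -1.45, 0.2, -0.36, 0.03, 1, 0, 0, -1.45, 0.2, -0.36, 0.03, 1, 0, 0, -1.45, 0.2, -0.36, 0.03, 1, 0, 0, -1.45, 0.2, -0.36, 0.03, 1, 0, 0, -1.45, 0.2, -0.36, 0.03, 1, 0, 0, -1.45, 0.2, -0.36, 0.03, 1, 0, 0, -1.45, 0.2, -0.36, 0.03, 1, 0, 0, -1.45, 0.2, -0.36, 0.03, 1, 0, 0, -1.45, 0.2, -0.36, 0.03, 1, 0, 0, -1.45, 0.2, -0.36, 0.03, 1])

```text
time: 1.5
tcp_pos: [465.7, 260.6, 262.6]
tcp_rot: [[0.277, 0.961, -0.0], [0.961, -0.277, 0.0], [0.0, -0.0, -1.0]]
force: [0.2, 0.5, -1.0]
gripper_width: 0.998
gripper_force: 0.0
```

Emit:
move_arm(increments=[0, 0, -0.953, 0.0765, -0.1375, 0, 1, 0, 0, -0.953, 0.0765, -0.1375, 0, 1, 0, 0, -0.953, 0.0765, -0.1375, 0, 1, 0, 0, -0.953, 0.0765, -0.1375, 0, 1, 0, 0, -0.953, 0.0765, -0.1375, 0, 1, 0, 0, -0.953, 0.0765, -0.1375, 0, 1, 0, 0, -0.953, 0.0765, -0.1375, 0, 1, 0, 0, -0.953, 0.0765, -0.1375, 0, 1, 0, 0, -0.953, 0.0765, -0.1375, 0, 1])

```text
time: 2.4
tcp_pos: [542.2, 123.4, 262.6]
tcp_rot: [[0.943, 0.332, -0.0], [0.332, -0.943, 0.0], [-0.0, -0.0, -1.0]]
force: [-0.3, -0.4, 0.7]
gripper_width: 1.001
gripper_force: 0.0
```

Run:
```python
from h import *
w=imaging.capture("wrist");s=sensors.state()
print(s["tcp_pos"],s["tcp_rot"],s["qpos"])
im=w["pixels"][:,:,::-1].copy()
for X in((542,123,175),(542,123,62)): 
    p=proj(w,X);print(X,p);cv2.circle(im,tuple(int(i) for i in p),3,(0,0,255),-1)
cv2.imwrite("pics/w1.png",im)
```

```text
[542.24748369 123.30522691 262.58018818] [[ 9.43599322e-01  3.31089584e-01 -8.82121078e-05]
 [ 3.31089586e-01 -9.43599325e-01  6.45635496e-06]
 [-8.10992535e-05 -3.52983224e-05 -9.99999996e-01]] [ 1.01820925e+01 -8.59862647e+00  9.48981518e+01  1.26019401e-03
  9.37053838e+01  8.08472517e+01]
(542, 123, 175) [327.25452755 211.37357762]
(542, 123, 62) [326.92457762 181.25825492]
```

View pics/w1.png

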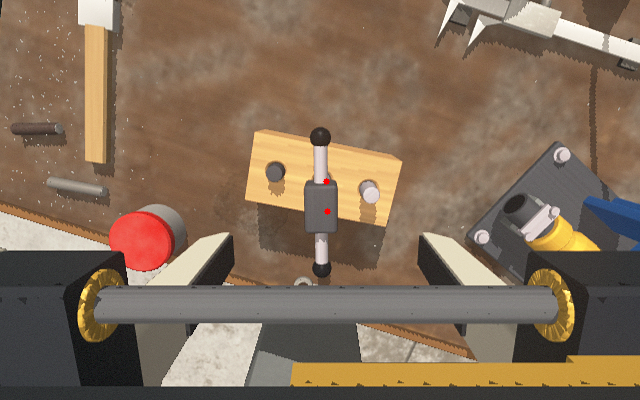

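The wrist view shows the handle bar aligned with the tool, with ball ends at (320,136) and (321.5,269). The head spans columns 305-337, about 6 px left of the prediction.

Run:
```python
from h import *
w=imaging.capture("wrist");s=sensors.state()
np.set_printoptions(precision=1,suppress=True)
a,b=ray(w,320,136,162),ray(w,321.5,269.5,162);d=a-b
print(a,b,np.linalg.norm(d),(a+b)/2,np.degrees(np.arctan2(d[1],d[0])))
print("head top edges",[ray(w,*p,175) for p in((305,206),(337,206),(321,181))])
print("pins mid",ray(w,275,171,88),ray(w,369.5,189,88))
```

```text
[588.9 144.8 162. ] [493.  110.3 162. ] 101.91884260395865 [540.9 127.6 162. ] 19.79171173134457
head top edges [array([540.5, 139. , 175. ]), array([548. , 117.8, 175. ]), array([561.1, 134.2, 175. ])]
pins mid [539.8 173.6  88. ] [553.   84.2  88. ]
```

Emit:
move_arm(increments=[0, 0, 0, -0.001, 0.004, -0.04, 1, 0, 0, 0, -0.001, 0.004, -0.08, 1, 0, 0, 0.008, -0.001, 0.004, -0.1055, 1, 0, 0, 0.008, -0.001, 0.004, -0.1055, 1, 0, 0, 0.008, -0.001, 0.004, -0.1055, 0.5, 0, 0, 0.008, -0.001, 0.004, -0.1055, 0.33, 0, 0, 0.008, -0.001, 0.004, -0.1055, 0.3, 0, 0, 0.008, -0.001, 0.004, -0.1055, 0.27, 0, 0, 0.008, -0.001, 0.004, -0.1055, 0.24, 0, 0, 0.008, -0.001, 0.004, -0.1055, 0.2, 0, 0, 0.008, -0.001, 0.004, -0.1055, 0.2, 0, 0, 0.008, -0.001, 0.004, -0.1055, 0.2])

```text
time: 3.7
tcp_pos: [541.3, 126.9, 157.2]
tcp_rot: [[0.942, 0.335, -0.0], [0.335, -0.942, 0.0], [-0.0, -0.0, -1.0]]
force: [0.0, -0.3, -0.3]
gripper_width: 0.362
gripper_force: 0.0
```

Emit:
move_arm(increments=[0, 0, 0, 0, 0, 0, 0.2, 0, 0, 0, 0, 0, 0, 0.2, 0, 0, 0, 0, 0, 0, 0.2, 0, 0, 0, 0, 0, 0, 0.2, 0, 0, 0, 0, 0, 0, 0.2, 0, 0, 0, 0, 0, 0, 0.2])

```text
time: 4.3
tcp_pos: [541.3, 126.9, 157.1]
tcp_rot: [[0.942, 0.335, -0.0], [0.335, -0.942, -0.0], [-0.0, 0.0, -1.0]]
force: [0.6, 0.0, 0.4]
gripper_width: 0.256
gripper_force: 30.0
```

Emit:
move_arm(increments=[0, 0, 0, 0, 0, 0.005, 0.2, 0, 0, 0, 0, 0, 0.015, 0.2, 0, 0, 0, 0, 0, 0.025, 0.2, 0, 0, 0, 0, 0, 0.035, 0.2, 0, 0, 0, 0, 0, 0.045, 0.2, 0, 0, 0, 0, 0, 0.055, 0.2, 0, 0, 0, 0, 0, 0.065, 0.2, 0, 0, 0, 0, 0, 0.09, 0.2, 0, 0, 0, 0, 0, 0.12, 0.2, 0, 0, 0, 0, 0, 0.15, 0.2, 0, 0, 0, 0, 0, 0.185, 0.2, 0, 0, 0, 0, 0, 0.185, 0.2])

```text
time: 5.5
tcp_pos: [542.0, 127.1, 347.7]
tcp_rot: [[0.942, 0.335, 0.006], [0.335, -0.942, 0.001], [0.007, 0.001, -1.0]]
force: [0.7, 0.0, -3.2]
gripper_width: 0.256
gripper_force: 30.0
```

Run:
```python
from h import *
t=imaging.capture("top");s=imaging.capture("scene");st=sensors.state();print(st["force"],st["ft_torque"])
w=imaging.capture("wrist")
a=crop(t,215,140,200,75,4);b=crop(s,250,120,160,90,5)
print([proj(s,x) for x in((541,127,179),(541,127,342))])
cv2.imwrite("pics/m2.png",np.vstack([cv2.resize(w["pixels"][:,:,::-1],(640,400))[180:],cv2.resize(b,(640,360))]))
```

```text
[-0.45495413  0.57706675 -5.64679912] [-0.02116025  0.17430732  0.024407  ]
[array([293.08126177, 159.52730654]), array([290.64002658, 115.49510165])]
```

View pics/m2.png

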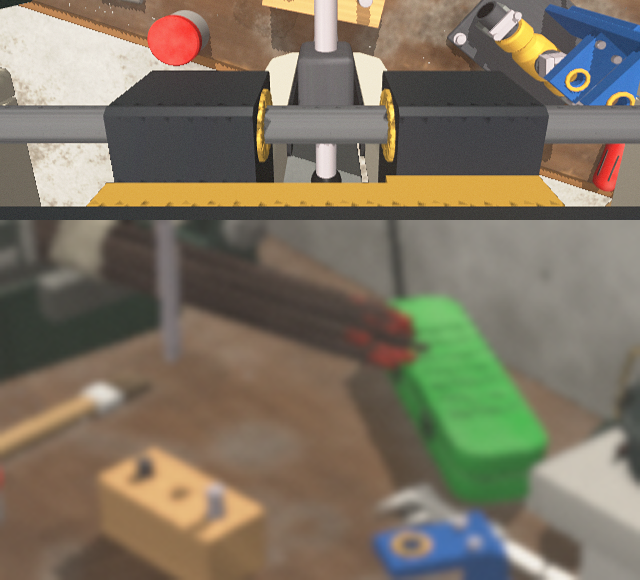

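The spindle hangs free and clear of the block, its tip near scene pixel (293,155), with the head centred between the pads. Next I'll go beside the stand for a close look at the collar.

Emit:
move_arm(increments=[0, 0, 0.07, -0.005, -0.02, 0, 0.2, 0, 0, 0.15, -0.01, -0.055, 0, 0.2, 0, 0, 0.24, -0.016, -0.095, 0, 0.2, 0, 0, 0.34, -0.023, -0.135, 0, 0.2, 0, 0, 0.44, -0.03, -0.175, 0, 0.2, 0, 0, 0.54, -0.036, -0.215, 0, 0.2, 0, 0, 0.63, -0.042, -0.25, 0, 0.2, 0, 0, 0.7, -0.046, -0.275, 0, 0.2, 0, 0, 0.75, -0.048, -0.286, 0, 0.2, 0, 0, 0.75, -0.048, -0.286, 0, 0.2, 0, 0, 0.75, -0.048, -0.286, 0, 0.2, 0, 0, 0.75, -0.048, -0.286, 0, 0.2])

```text
time: 6.85
tcp_pos: [493.4, -158.3, 341.6]
tcp_rot: [[0.461, 0.887, -0.001], [0.887, -0.461, 0.0], [0.0, -0.001, -1.0]]
force: [-0.2, 0.5, -3.8]
gripper_width: 0.258
gripper_force: 30.0
```

Run:
```python
from h import *
w=imaging.capture("wrist");s=imaging.capture("scene");t=imaging.capture("top");st=sensors.state();print(st["tcp_pos"],st["force"],st["ft_torque"],w["camera_matrix"][0])
print(proj(w,(546.2,-187.5,175)),proj(s,(546.2,-187.5,175)),proj(s,list(st["tcp_pos"][:2])+[197]))
b=crop(s,310,140,80,60,5)
c=crop(t,330,150,80,60,5)
cv2.imwrite("pics/m3.png",np.vstack([w["pixels"][:300,:,::-1],np.hstack([b,c])[:, :800][:, :640] if 0 else cv2.resize(np.hstack([b,c]),(640,240))]))
np.savez("obs.npz",**{n+k:np.array(d[k]) for n,d in(("w",w),("s",s),("t",t)) for k in d})
```

```text
[ 493.47294829 -158.40023071  342.00137257] [-0.6568111   0.397389   -3.23051698] [-0.00505981  0.07481925 -0.00438082] [351.66744889   0.         325.56502136]
[391.7374707  190.22694667] [353.08898612 200.87452404] [333.13564269 196.47834554]
```

View pics/m3.png

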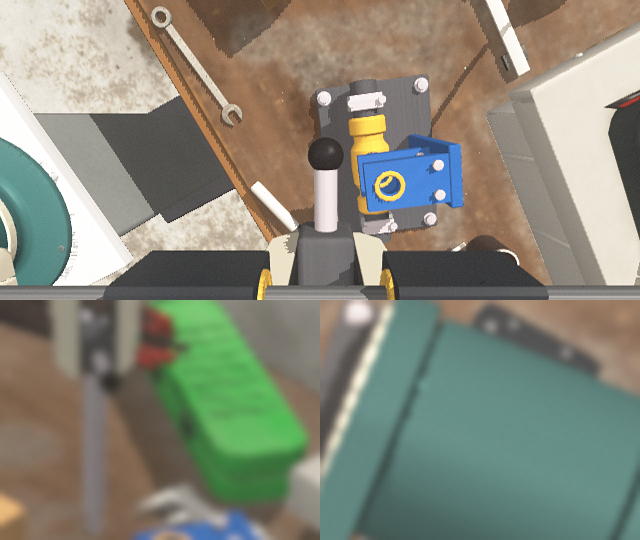

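The wrist view has the brass collar near (390,186), with plate bolts at (324,99), (421,85) and (430,219). The handle's front ball is at (325,154).

```bash
cat > m.py <<'E'
from h import *
np.set_printoptions(precision=2,suppress=True)
def gold(d,u,v,r=22,rmax=14):
    im=d["pixels"];hsv=cv2.cvtColor(im,cv2.COLOR_RGB2HSV)
    m=cv2.inRange(hsv,(12,80,80),(35,255,255));m[:v-r]=0;m[v+r:]=0;m[:,:u-r]=0;m[:,u+r:]=0
    n,l,st,c=cv2.connectedComponentsWithStats(m)
    i=min(range(1,n),key=lambda i:np.hypot(*(c[i]-(u,v)))+(50 if st[i,4]<30 else 0))
    cn=max(cv2.findContours((l==i).astype(np.uint8),cv2.RETR_EXTERNAL,cv2.CHAIN_APPROX_NONE)[0],key=len)
    return cv2.fitEllipse(cv2.convexHull(cn)),st[i]
E
python3 - <<'E'
from m import *
o=np.load("obs.npz");w={k:o["w"+k] for k in("pixels","camera_matrix","R","t")}
e,s=gold(w,390,186);print(e,s);print("guide",ray(w,*e[0],174), ray(w,*e[0],175))
s={k:o["s"+k] for k in("pixels","camera_matrix","R","t")}
b=[ray(w,*p,10) for p in((324,99),(421.5,85),(430,219))]
print("x dir",np.degrees(np.arctan2(*(b[1]-b[0])[1::-1])),"y dir",np.degrees(np.arctan2(*(b[1]-b[2])[1::-1])))
x=ray(w,325.3,154,347);T=sensors.state();print("ball in tool",T["tcp_rot"].T@(x-T["tcp_pos"]))
E
```

```text
((389.2296142578125, 185.65174865722656), (29.593868255615234, 30.731163024902344), 55.39747619628906) [375 171  30  30 437]
guide [ 546.03 -182.79  174.  ] [ 545.96 -182.53  175.  ]
x dir -19.593913908924193 y dir 70.08367484009224
ball in tool [50.94 -0.72 -5.  ]
```

Run:
```python
from m import *
s=imaging.capture("scene");t=imaging.capture("top")
o=np.load("obs.npz");s0=dict(s);s0["pixels"]=cv2.cvtColor(cv2.imread("pics/scene0.png"),cv2.COLOR_BGR2RGB)
t0=dict(t);t0["pixels"]=cv2.cvtColor(cv2.imread("pics/top0.png"),cv2.COLOR_BGR2RGB)
for n,d,u,v in(("s",s0,353,201),("t",t0,364,183)):
    K=d["camera_matrix"].copy();big=dict(d);big["pixels"]=cv2.resize(d["pixels"],None,fx=6,fy=6,interpolation=cv2.INTER_CUBIC)
    e,st=gold(big,u*6,v*6,45);c=(np.array(e[0])+.5)/6-.5
    print(n,c,np.array(e[1])/6,st/6,"->",ray(d,*c,175))
for X in((546.6,-182.9,175),(546.2,-187.5,175)):print(proj(s0,X),proj(t0,X))
# tip in scene: shaft edges
g=o["spixels"].astype(int).sum(2)/3
for r in range(180,203,2):print(r,g[r,324:344].round().astype(int))
```

```text
s [355.26 201.13] [1.99 3.02] [354.67 200.17   2.33   2.83  24.67] -> [ 550.45 -192.42  175.  ]
t [363.4  183.24] [9.66 9.94] [359.   178.83   9.67  10.   363.83] -> [ 546.82 -185.93  175.  ]
[352.19 200.13] [362.27 183.29]
[353.09 200.87] [363.98 183.49]
180 [106 105 102 101 100 103 111 120 124 122 118 114 110 105 103 103 104 104
 105 105]
182 [103 101 100  99  98 101 110 119 124 121 118 115 111 106 105 102 103 103
 105 105]
184 [102 102 101 101 100 103 110 120 124 122 118 114 108 102 100 101 103 103
 105 106]
186 [100 102 102 101 102 103 112 120 123 121 118 113 105 100  98  98 100 102
 104 105]
188 [ 99  99 101 102 102 105 113 120 124 121 118 113 108 101  98 100 101 100
 101 102]
190 [106 104 105 104 105 109 115 122 124 122 118 114 108 103 100 100 100 100
 101 106]
192 [113 111 109 109 109 110 115 120 122 121 117 112 107 102 100 101 102 102
 106 110]
194 [111 110 108 106 106 106 108 113 117 119 117 113 108 103 101  99 101 101
 103 102]
196 [105 103 102 101 103 104 107 111 115 117 118 113 107 104 101 100  99 100
 101 102]
198 [105 104 104 104 105 105 104 103 106 110 110 104 101  98  97  97  98  98
 100 104]
200 [111 110 109 108 108 108 108 107 107 104 101  99  98  95  95  94  94  95
  97 100]
202 [108 108 111 110 111 110 109 106 106 105 104 103 100  98  98  96  95  95
  94  93]
```

Emit:
move_arm(increments=[0, 0, 0, 0.015, -0.007, 0, 0.2, 0, 0, 0, 0.04, -0.018, 0, 0.2, 0, 0, 0, 0.0532, -0.0244, 0, 0.2, 0, 0, 0, 0.0532, -0.0244, 0, 0.2, 0, 0, 0, 0.0532, -0.0244, -0.005, 0.2, 0, 0, 0, 0.0532, -0.0244, -0.01, 0.2, 0, 0, 0, 0.0532, -0.0244, -0.014, 0.2, 0, 0, 0, 0.0532, -0.0244, -0.017, 0.2, 0, 0, 0, 0.0532, -0.0244, -0.017, 0.2])

```text
time: 8.0
tcp_pos: [546.2, -183.3, 324.8]
tcp_rot: [[0.461, 0.887, -0.0], [0.887, -0.461, 0.0], [-0.0, -0.0, -1.0]]
force: [0.2, -0.3, -4.6]
gripper_width: 0.256
gripper_force: 30.0
```

Run:
```python
from m import *
w=imaging.capture("wrist");s=imaging.capture("scene");st=sensors.state();print(st["tcp_pos"],st["force"],st["ft_torque"])
cv2.imwrite("pics/m4.png",np.hstack([crop(w,270,120,110,120,4)[:480],cv2.resize(crop(s,333,170,40,48,9),(400,480))])[:480,:800])
```

```text
[ 546.44 -183.37  325.3 ] [-0.24  0.05 -3.3 ] [-0.03  0.08 -0.04]
```

View pics/m4.png

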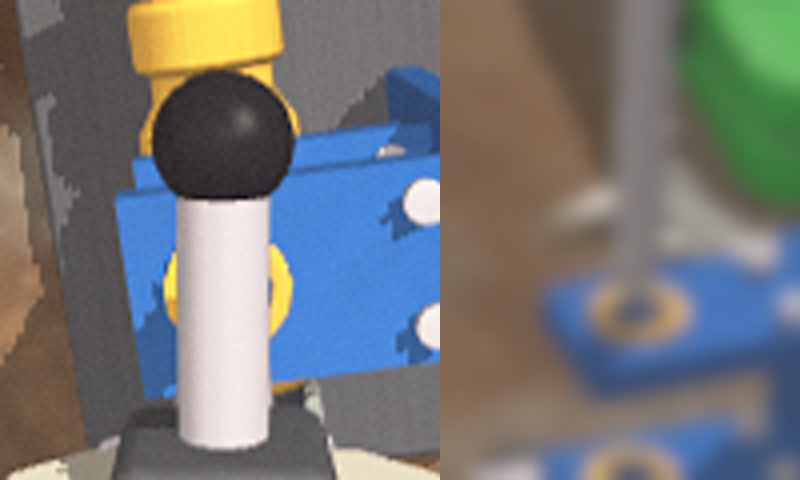

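The left (wrist) crop shows the collar centred at crop x≈228 and the bar at 223, so I'm about 1 mm off in tool y. The scene crop shows the tip right above the collar mouth. I'll correct and descend gently.

Emit:
move_arm(increments=[0, 0, 0, 0.0007, -0.0003, 0, 0.2, 0, 0, 0, 0.0007, -0.0003, -0.002, 0.2, 0, 0, 0, 0.0007, -0.0003, -0.004, 0.2, 0, 0, 0, 0.0007, -0.0003, -0.006, 0.2, 0, 0, 0, 0.0007, -0.0003, -0.007, 0.2, 0, 0, 0, 0.0007, -0.0003, -0.007, 0.2])

```text
time: 8.7
tcp_pos: [547.2, -183.8, 317.9]
tcp_rot: [[0.461, 0.887, -0.0], [0.887, -0.461, 0.0], [-0.0, -0.0, -1.0]]
force: [0.7, 0.1, -3.9]
gripper_width: 0.256
gripper_force: 30.0
```

Emit:
move_arm(increments=[0, 0, 0, 0, 0, -0.001, 0.2, 0, 0, 0, 0, 0, -0.002, 0.2, 0, 0, 0, 0, 0, -0.003, 0.2, 0, 0, 0, 0, 0, -0.003, 0.2])

```text
time: 9.1
tcp_pos: [547.2, -183.7, 315.0]
tcp_rot: [[0.461, 0.887, -0.0], [0.887, -0.461, 0.0], [0.0, -0.0, -1.0]]
force: [-0.4, 0.1, -4.6]
gripper_width: 0.259
gripper_force: 30.0
```

Emit:
move_arm(increments=[0, 0, 0, 0, 0, -0.001, 0.2, 0, 0, 0, 0, 0, -0.002, 0.2, 0, 0, 0, 0, 0, -0.003, 0.2, 0, 0, 0, 0, 0, -0.004, 0.2, 0, 0, 0, 0, 0, -0.004, 0.2])

```text
time: 9.6
tcp_pos: [547.2, -183.7, 310.9]
tcp_rot: [[0.461, 0.887, -0.0], [0.887, -0.461, 0.0], [-0.0, -0.0, -1.0]]
force: [-0.1, 0.5, -3.1]
gripper_width: 0.258
gripper_force: 30.0
```

Emit:
move_arm(increments=[0, 0, 0, 0, 0, -0.0015, 0.2, 0, 0, 0, 0, 0, -0.003, 0.2, 0, 0, 0, 0, 0, -0.0045, 0.2, 0, 0, 0, 0, 0, -0.006, 0.2, 0, 0, 0, 0, 0, -0.007, 0.2, 0, 0, 0, 0, 0, -0.007, 0.2])

```text
time: 10.2
tcp_pos: [547.2, -183.7, 304.0]
tcp_rot: [[0.461, 0.887, -0.0], [0.887, -0.461, 0.0], [-0.0, -0.0, -1.0]]
force: [-0.3, -0.9, -4.4]
gripper_width: 0.254
gripper_force: 30.0
```

Emit:
move_arm(increments=[0, 0, 0, 0, 0, -0.001, 0.2, 0, 0, 0, 0, 0, -0.002, 0.2, 0, 0, 0, 0, 0, -0.003, 0.2, 0, 0, 0, 0, 0, -0.003, 0.2])

```text
time: 10.6
tcp_pos: [547.2, -183.7, 301.0]
tcp_rot: [[0.461, 0.887, -0.0], [0.887, -0.461, 0.0], [-0.0, -0.0, -1.0]]
force: [0.2, -0.8, -4.0]
gripper_width: 0.254
gripper_force: 30.0
```

Emit:
move_arm(increments=[0, 0, 0, 0, 0, -0.001, 0.2, 0, 0, 0, 0, 0, -0.002, 0.2, 0, 0, 0, 0, 0, -0.003, 0.2, 0, 0, 0, 0, 0, -0.003, 0.2])

```text
time: 11.0
tcp_pos: [547.2, -183.7, 298.0]
tcp_rot: [[0.461, 0.887, -0.0], [0.887, -0.461, 0.0], [-0.0, -0.0, -1.0]]
force: [-0.0, -0.5, -4.0]
gripper_width: 0.253
gripper_force: 30.0
```

Emit:
move_arm(increments=[0, 0, 0, 0, 0, -0.0015, 0.2, 0, 0, 0, 0, 0, -0.003, 0.2, 0, 0, 0, 0, 0, -0.0045, 0.2, 0, 0, 0, 0, 0, -0.0045, 0.2])

```text
time: 11.4
tcp_pos: [547.2, -183.7, 293.4]
tcp_rot: [[0.461, 0.887, -0.0], [0.887, -0.461, 0.0], [-0.0, -0.0, -1.0]]
force: [-0.2, -0.6, -3.4]
gripper_width: 0.26
gripper_force: 30.0
```

Emit:
move_arm(increments=[0, 0, 0, 0, 0, -0.002, 0.2, 0, 0, 0, 0, 0, -0.004, 0.2, 0, 0, 0, 0, 0, -0.006, 0.2, 0, 0, 0, 0, 0, -0.007, 0.2, 0, 0, 0, 0, 0, -0.007, 0.2])

```text
time: 11.9
tcp_pos: [547.2, -183.7, 286.4]
tcp_rot: [[0.461, 0.887, -0.0], [0.887, -0.461, 0.0], [-0.0, -0.0, -1.0]]
force: [-0.6, -0.9, -4.9]
gripper_width: 0.254
gripper_force: 30.0
```

Emit:
move_arm(increments=[0, 0, 0, 0, 0, -0.003, 0.2, 0, 0, 0, 0, 0, -0.006, 0.2, 0, 0, 0, 0, 0, -0.009, 0.2, 0, 0, 0, 0, 0, -0.012, 0.2, 0, 0, 0, 0, 0, -0.015, 0.2, 0, 0, 0, 0, 0, -0.018, 0.2, 0, 0, 0, 0, 0, -0.021, 0.2, 0, 0, 0, 0, 0, -0.024, 0.2, 0, 0, 0, 0, 0, -0.024, 0.2])

```text
time: 12.8
tcp_pos: [547.2, -183.7, 262.1]
tcp_rot: [[0.461, 0.887, -0.001], [0.887, -0.461, 0.0], [0.0, -0.001, -1.0]]
force: [-0.6, 0.1, -4.7]
gripper_width: 0.256
gripper_force: 30.0
```

Emit:
move_arm(increments=[0, 0, 0, 0, 0, -0.0015, 0.2, 0, 0, 0, 0, 0, -0.003, 0.2, 0, 0, 0, 0, 0, -0.0035, 0.2, 0, 0, 0, 0, 0, -0.0035, 0.2])

```text
time: 13.2
tcp_pos: [547.2, -183.8, 259.1]
tcp_rot: [[0.461, 0.887, -0.0], [0.887, -0.461, -0.0], [-0.0, -0.0, -1.0]]
force: [-1.6, -1.3, -4.8]
gripper_width: 0.257
gripper_force: 30.0
```

Emit:
move_arm(increments=[0, 0, 0, 0, 0, -0.001, 0.2, 0, 0, 0, 0, 0, -0.002, 0.2, 0, 0, 0, 0, 0, -0.003, 0.2, 0, 0, 0, 0, 0, -0.003, 0.2])

```text
time: 13.6
tcp_pos: [547.2, -183.7, 255.9]
tcp_rot: [[0.461, 0.887, -0.0], [0.887, -0.461, 0.0], [0.0, -0.0, -1.0]]
force: [-0.5, -1.7, -5.2]
gripper_width: 0.251
gripper_force: 30.0
```

Emit:
move_arm(increments=[0, 0, 0, 0, 0, -0.001, 0.2, 0, 0, 0, 0, 0, -0.002, 0.2, 0, 0, 0, 0, 0, -0.003, 0.2, 0, 0, 0, 0, 0, -0.003, 0.2])

```text
time: 14.0
tcp_pos: [547.2, -183.7, 252.9]
tcp_rot: [[0.461, 0.887, -0.0], [0.887, -0.461, 0.0], [0.0, -0.0, -1.0]]
force: [-0.4, 0.1, -3.2]
gripper_width: 0.254
gripper_force: 30.0
```

Emit:
move_arm(increments=[0, 0, 0, 0, 0, -0.0015, 0.2, 0, 0, 0, 0, 0, -0.003, 0.2, 0, 0, 0, 0, 0, -0.0045, 0.2, 0, 0, 0, 0, 0, -0.006, 0.2, 0, 0, 0, 0, 0, -0.0075, 0.2, 0, 0, 0, 0, 0, -0.0075, 0.2])

```text
time: 14.6
tcp_pos: [547.2, -183.7, 245.3]
tcp_rot: [[0.461, 0.887, -0.0], [0.887, -0.461, 0.0], [-0.0, -0.0, -1.0]]
force: [-0.8, -0.4, -3.9]
gripper_width: 0.259
gripper_force: 30.0
```

Emit:
move_arm(increments=[0, 0, 0, 0, 0, -0.001, 0.2, 0, 0, 0, 0, 0, -0.002, 0.2, 0, 0, 0, 0, 0, -0.003, 0.2, 0, 0, 0, 0, 0, -0.0035, 0.2, 0, 0, 0, 0, 0, -0.0035, 0.2])

```text
time: 15.1
tcp_pos: [547.2, -183.7, 242.0]
tcp_rot: [[0.461, 0.887, -0.0], [0.887, -0.461, 0.0], [-0.0, -0.0, -1.0]]
force: [-1.4, -1.0, -3.6]
gripper_width: 0.257
gripper_force: 30.0
```

Emit:
move_arm(increments=[0, 0, 0, 0, 0, -0.001, 0.2, 0, 0, 0, 0, 0, -0.002, 0.2, 0, 0, 0, 0, 0, -0.003, 0.2, 0, 0, 0, 0, 0, -0.003, 0.2])

```text
time: 15.5
tcp_pos: [547.2, -183.7, 238.9]
tcp_rot: [[0.461, 0.887, -0.0], [0.887, -0.461, 0.0], [-0.0, -0.0, -1.0]]
force: [-1.0, -1.6, -4.7]
gripper_width: 0.254
gripper_force: 30.0
```

Emit:
move_arm(increments=[0, 0, 0, 0, 0, -0.001, 0.2, 0, 0, 0, 0, 0, -0.002, 0.2, 0, 0, 0, 0, 0, -0.003, 0.2, 0, 0, 0, 0, 0, -0.003, 0.2])

```text
time: 15.9
tcp_pos: [547.2, -183.8, 235.9]
tcp_rot: [[0.461, 0.887, -0.0], [0.887, -0.461, 0.0], [-0.0, -0.0, -1.0]]
force: [-0.3, -1.3, -3.7]
gripper_width: 0.256
gripper_force: 30.0
```

Emit:
move_arm(increments=[0, 0, 0, 0, 0, -0.002, 0.2, 0, 0, 0, 0, 0, -0.004, 0.2, 0, 0, 0, 0, 0, -0.006, 0.2, 0, 0, 0, 0, 0, -0.008, 0.2, 0, 0, 0, 0, 0, -0.01, 0.2, 0, 0, 0, 0, 0, -0.011, 0.2, 0, 0, 0, 0, 0, -0.012, 0.2, 0, 0, 0, 0, 0, -0.012, 0.2])

```text
time: 16.7
tcp_pos: [547.2, -183.8, 224.0]
tcp_rot: [[0.461, 0.887, -0.0], [0.887, -0.461, 0.0], [-0.0, -0.0, -1.0]]
force: [-0.9, -2.0, -4.3]
gripper_width: 0.255
gripper_force: 30.0
```

Emit:
move_arm(increments=[0, 0, 0, 0, 0, -0.0005, 0.2, 0, 0, 0, 0, 0, -0.001, 0.2, 0, 0, 0, 0, 0, -0.0015, 0.2, 0, 0, 0, 0, 0, -0.0015, 0.2])

```text
time: 17.1
tcp_pos: [547.2, -183.8, 222.6]
tcp_rot: [[0.461, 0.887, 0.0], [0.887, -0.461, -0.0], [-0.0, 0.0, -1.0]]
force: [-0.5, -1.0, -3.4]
gripper_width: 0.252
gripper_force: 30.0
```

Emit:
move_arm(increments=[0, 0, 0, 0, 0, -0.0005, 0.2, 0, 0, 0, 0, 0, -0.001, 0.2, 0, 0, 0, 0, 0, -0.001, 0.2])

```text
time: 17.4
tcp_pos: [547.2, -183.8, 221.6]
tcp_rot: [[0.461, 0.887, -0.0], [0.887, -0.461, 0.0], [-0.0, -0.0, -1.0]]
force: [-0.8, -1.5, -3.6]
gripper_width: 0.252
gripper_force: 30.0
```

Emit:
move_arm(increments=[0, 0, 0, 0, 0, -0.0005, 0.2, 0, 0, 0, 0, 0, -0.0005, 0.2, 0, 0, 0, 0, 0, -0.0005, 0.2])

```text
time: 17.7
tcp_pos: [547.3, -183.7, 221.1]
tcp_rot: [[0.461, 0.887, 0.0], [0.887, -0.461, 0.0], [0.0, 0.0, -1.0]]
force: [-0.8, -0.9, -3.0]
gripper_width: 0.253
gripper_force: 30.0
```

Emit:
move_arm(increments=[0, 0, 0, 0, 0, -0.0005, 0.2, 0, 0, 0, 0, 0, -0.0005, 0.2, 0, 0, 0, 0, 0, -0.0005, 0.2])

```text
time: 18.0
tcp_pos: [547.3, -183.8, 220.9]
tcp_rot: [[0.461, 0.887, 0.0], [0.887, -0.461, -0.0], [0.0, 0.0, -1.0]]
force: [-1.4, -1.4, 1.0]
gripper_width: 0.255
gripper_force: 30.0
```

Emit:
move_arm(increments=[0, 0, 0, 0, 0, -0.0005, 0.2, 0, 0, 0, 0, 0, -0.0005, 0.2, 0, 0, 0, 0, 0, -0.0005, 0.2])

```text
time: 18.3
tcp_pos: [547.3, -183.8, 220.6]
tcp_rot: [[0.461, 0.887, 0.001], [0.887, -0.461, -0.0], [0.0, 0.001, -1.0]]
force: [-2.3, -1.0, 5.0]
gripper_width: 0.256
gripper_force: 30.0
```

Emit:
move_arm(increments=[0, 0, -0.03, 0, 0, 0, 0.2, 0, 0, -0.06, 0, 0, 0, 0.2, 0, 0, -0.09, 0, 0, 0, 0.2, 0, 0, -0.12, 0, 0, 0, 0.2, 0, 0, -0.12, 0, 0, 0, 0.2])

```text
time: 18.8
tcp_pos: [547.3, -183.8, 220.5]
tcp_rot: [[0.565, 0.825, 0.0], [0.825, -0.565, -0.0], [0.0, 0.0, -1.0]]
force: [-2.5, -1.2, 5.6]
gripper_width: 0.254
gripper_force: 30.0
```

Emit:
move_arm(increments=[0, 0, -0.03, 0, 0, 0, 0.2, 0, 0, -0.06, 0, 0, 0, 0.2, 0, 0, -0.09, 0, 0, 0, 0.2, 0, 0, -0.12, 0, 0, 0, 0.2, 0, 0, -0.12, 0, 0, 0, 0.2])

```text
time: 19.3
tcp_pos: [547.3, -183.7, 220.3]
tcp_rot: [[0.66, 0.751, 0.0], [0.751, -0.66, -0.0], [0.0, 0.0, -1.0]]
force: [-1.8, -0.2, 5.1]
gripper_width: 0.255
gripper_force: 30.0
```

```bash
python3 -c "
from h import *
s=sensors.state();print(s['force'],s['ft_torque'],s['tcp_pos'])"
```

```text
[-1.81700481 -0.22620861  5.07408728] [-0.0868516   0.64548212  0.03723535] [ 547.33013525 -183.74130919  220.26735912]
```

Emit:
move_arm(increments=[0, 0, -0.03, 0, 0, 0, 0.2, 0, 0, -0.06, 0, 0, 0, 0.2, 0, 0, -0.09, 0, 0, 0, 0.2, 0, 0, -0.12, 0, 0, 0, 0.2, 0, 0, -0.12, 0, 0, 0, 0.2])

```text
time: 19.8
tcp_pos: [547.2, -183.7, 219.9]
tcp_rot: [[0.745, 0.667, -0.0], [0.667, -0.745, 0.0], [-0.0, -0.0, -1.0]]
force: [-2.7, -0.8, 2.0]
gripper_width: 0.256
gripper_force: 30.0
```

Emit:
move_arm(increments=[0, 0, -0.03, 0, 0, 0, 0.2, 0, 0, -0.06, 0, 0, 0, 0.2, 0, 0, -0.09, 0, 0, 0, 0.2, 0, 0, -0.12, 0, 0, 0, 0.2, 0, 0, -0.12, 0, 0, 0, 0.2])

```text
time: 20.3
tcp_pos: [547.2, -183.7, 219.8]
tcp_rot: [[0.82, 0.573, -0.0], [0.573, -0.82, 0.0], [-0.0, -0.0, -1.0]]
force: [-0.5, -0.1, -4.7]
gripper_width: 0.255
gripper_force: 30.0
```

Emit:
move_arm(increments=[0, 0, 0, 0, 0, -0.0005, 0.2, 0, 0, 0, 0, 0, -0.001, 0.2, 0, 0, 0, 0, 0, -0.001, 0.2])

```text
time: 20.6
tcp_pos: [547.2, -183.8, 219.1]
tcp_rot: [[0.819, 0.574, -0.0], [0.574, -0.819, -0.0], [-0.0, 0.0, -1.0]]
force: [-0.4, -0.6, -4.0]
gripper_width: 0.253
gripper_force: 30.0
```

Emit:
move_arm(increments=[0, 0, 0, 0, 0, -0.0005, 0.2, 0, 0, 0, 0, 0, -0.001, 0.2, 0, 0, 0, 0, 0, -0.001, 0.2])

```text
time: 20.9
tcp_pos: [547.2, -183.8, 218.1]
tcp_rot: [[0.819, 0.574, -0.0], [0.574, -0.819, -0.0], [-0.0, -0.0, -1.0]]
force: [-0.2, -0.7, -3.4]
gripper_width: 0.257
gripper_force: 30.0
```

Emit:
move_arm(increments=[0, 0, 0, 0, 0, -0.001, 0.2, 0, 0, 0, 0, 0, -0.002, 0.2, 0, 0, 0, 0, 0, -0.003, 0.2, 0, 0, 0, 0, 0, -0.004, 0.2, 0, 0, 0, 0, 0, -0.004, 0.2])

```text
time: 21.4
tcp_pos: [547.2, -183.7, 213.9]
tcp_rot: [[0.819, 0.574, -0.0], [0.574, -0.819, 0.0], [-0.0, -0.0, -1.0]]
force: [-0.4, -0.8, -4.7]
gripper_width: 0.256
gripper_force: 30.0
```

Emit:
move_arm(increments=[0, 0, 0, 0, 0, -0.001, 0.2, 0, 0, 0, 0, 0, -0.002, 0.2, 0, 0, 0, 0, 0, -0.003, 0.2, 0, 0, 0, 0, 0, -0.004, 0.2, 0, 0, 0, 0, 0, -0.005, 0.2, 0, 0, 0, 0, 0, -0.006, 0.2, 0, 0, 0, 0, 0, -0.006, 0.2])

```text
time: 22.1
tcp_pos: [547.2, -183.8, 207.9]
tcp_rot: [[0.819, 0.574, -0.0], [0.574, -0.819, 0.0], [-0.0, -0.0, -1.0]]
force: [-1.0, -2.2, -3.8]
gripper_width: 0.254
gripper_force: 30.0
```

Emit:
move_arm(increments=[0, 0, 0, 0, 0, -0.0005, 0.2, 0, 0, 0, 0, 0, -0.001, 0.2, 0, 0, 0, 0, 0, -0.001, 0.2])

```text
time: 22.4
tcp_pos: [547.2, -183.8, 207.1]
tcp_rot: [[0.819, 0.574, 0.0], [0.574, -0.819, -0.0], [-0.0, 0.0, -1.0]]
force: [-0.1, -1.1, -2.9]
gripper_width: 0.257
gripper_force: 30.0
```

Emit:
move_arm(increments=[0, 0, 0, 0, 0, -0.0005, 0.2, 0, 0, 0, 0, 0, -0.001, 0.2, 0, 0, 0, 0, 0, -0.001, 0.2])

```text
time: 22.7
tcp_pos: [547.3, -183.8, 206.1]
tcp_rot: [[0.819, 0.574, 0.0], [0.574, -0.819, -0.0], [0.0, 0.0, -1.0]]
force: [-0.4, -1.2, -2.9]
gripper_width: 0.257
gripper_force: 30.0
```

Emit:
move_arm(increments=[0, 0, 0, 0, 0, -0.0005, 0.2, 0, 0, 0, 0, 0, -0.0005, 0.2, 0, 0, 0, 0, 0, -0.0005, 0.2])

```text
time: 23.0
tcp_pos: [547.3, -183.8, 206.0]
tcp_rot: [[0.819, 0.574, 0.0], [0.574, -0.819, -0.0], [0.0, 0.0, -1.0]]
force: [-1.3, -2.1, 2.5]
gripper_width: 0.254
gripper_force: 30.0
```

Emit:
move_arm(increments=[0, 0, 0, 0, 0, -0.0005, 0.2, 0, 0, 0, 0, 0, -0.0005, 0.2, 0, 0, 0, 0, 0, -0.0005, 0.2])

```text
time: 23.3
tcp_pos: [547.4, -183.8, 205.9]
tcp_rot: [[0.819, 0.574, 0.001], [0.574, -0.819, -0.0], [0.001, 0.001, -1.0]]
force: [-1.5, -1.4, 6.4]
gripper_width: 0.257
gripper_force: 30.0
```

Emit:
move_arm(increments=[0, 0, -0.05, 0, 0, 0, 0.2, 0, 0, -0.1, 0, 0, 0, 0.2, 0, 0, -0.15, 0, 0, 0, 0.2, 0, 0, -0.2, 0, 0, 0, 0.2, 0, 0, -0.25, 0, 0, 0, 0.2, 0, 0, -0.3, 0, 0, 0, 0.2, 0, 0, -0.35, 0, 0, 0, 0.2, 0, 0, -0.4, 0, 0, 0, 0.2, 0, 0, -0.4, 0, 0, 0, 0.2])

```text
time: 24.2
tcp_pos: [547.4, -183.9, 205.9]
tcp_rot: [[0.978, 0.208, 0.001], [0.208, -0.978, -0.001], [0.001, 0.001, -1.0]]
force: [-1.0, -1.9, 4.6]
gripper_width: 0.255
gripper_force: 30.0
```

```bash
cat > st.py <<'E'
from h import *
s=sensors.state();R=s['tcp_rot'];print(s['force'].round(1),s['ft_torque'].round(3),s['tcp_pos'].round(2),np.degrees(np.arctan2(R[1,0],R[0,0])),s['qpos'][5])
E
python3 st.py
```

```text
[-1.  -1.9  4.6] [-0.672  0.732  0.222] [ 547.42 -183.9   205.87] 12.033470792356008 56.87314674335816
```

Emit:
move_arm(increments=[0, 0, -0.05, 0, 0, 0, 0.2, 0, 0, -0.1, 0, 0, 0, 0.2, 0, 0, -0.15, 0, 0, 0, 0.2, 0, 0, -0.2, 0, 0, 0, 0.2, 0, 0, -0.25, 0, 0, 0, 0.2, 0, 0, -0.3, 0, 0, 0, 0.2, 0, 0, -0.35, 0, 0, 0, 0.2, 0, 0, -0.4, 0, 0, 0, 0.2, 0, 0, -0.45, 0, 0, 0, 0.2, 0, 0, -0.45, 0, 0, 0, 0.2])

```text
time: 25.2
tcp_pos: [547.4, -184.1, 205.8]
tcp_rot: [[0.971, -0.238, 0.001], [-0.238, -0.971, -0.001], [0.001, 0.001, -1.0]]
force: [-0.8, -1.8, 6.8]
gripper_width: 0.257
gripper_force: 30.0
```

Emit:
move_arm(increments=[0, 0, -0.03, 0, 0, 0, 0.2, 0, 0, -0.06, 0, 0, 0, 0.2, 0, 0, -0.06, 0, 0, 0, 0.2])

```text
time: 25.5
tcp_pos: [547.4, -184.1, 205.9]
tcp_rot: [[0.956, -0.295, 0.001], [-0.295, -0.956, -0.001], [0.001, 0.001, -1.0]]
force: [-1.2, -3.0, 5.1]
gripper_width: 0.253
gripper_force: 30.0
```

```bash
python3 st.py
```

```text
[-1.2 -3.   5.1] [-0.91   0.796  0.164] [ 547.37 -184.1   205.87] -17.150161774207966 86.04937132612778
```

Emit:
move_arm(increments=[0, 0, -0.02, 0, 0, 0, 0.2, 0, 0, -0.04, 0, 0, 0, 0.2, 0, 0, -0.04, 0, 0, 0, 0.2])

```text
time: 25.8
tcp_pos: [547.4, -184.1, 205.9]
tcp_rot: [[0.943, -0.332, 0.001], [-0.332, -0.943, -0.001], [0.001, 0.001, -1.0]]
force: [-1.3, -2.4, 5.6]
gripper_width: 0.252
gripper_force: 30.0
```

```bash
python3 st.py
```

```text
[-1.3 -2.4  5.6] [-0.917  0.844  0.206] [ 547.36 -184.08  205.86] -19.417086934295554 88.31878288417975
```

Emit:
move_arm(increments=[0, 0, -0.02, 0, 0, 0, 0.2, 0, 0, -0.02, 0, 0, 0, 0.2, 0, 0, -0.02, 0, 0, 0, 0.2])

```text
time: 26.1
tcp_pos: [547.3, -184.1, 205.8]
tcp_rot: [[0.937, -0.351, 0.001], [-0.351, -0.937, -0.001], [0.001, 0.001, -1.0]]
force: [-2.1, -3.8, 5.8]
gripper_width: 0.253
gripper_force: 30.0
```

```bash
python3 st.py
```

```text
[-2.1 -3.8  5.8] [-0.927  0.787  0.173] [ 547.32 -184.09  205.83] -20.525223873152935 89.42492096773434
```

Emit:
move_arm(increments=[0, 0, -0.02, 0, 0, 0, 0.2, 0, 0, -0.02, 0, 0, 0, 0.2, 0, 0, -0.02, 0, 0, 0, 0.2])

```text
time: 26.4
tcp_pos: [547.3, -184.1, 205.9]
tcp_rot: [[0.929, -0.369, 0.001], [-0.369, -0.929, -0.001], [0.001, 0.001, -1.0]]
force: [-2.3, -3.0, 5.1]
gripper_width: 0.251
gripper_force: 30.0
```

```bash
python3 st.py
```

```text
[-2.3 -3.   5.1] [-0.966  0.824  0.145] [ 547.34 -184.11  205.85] -21.66969441779781 90.56914646348532
```

Emit:
move_arm(increments=[0, 0, -0.015, 0, 0, 0, 0.2, 0, 0, -0.015, 0, 0, 0, 0.2, 0, 0, -0.015, 0, 0, 0, 0.2])

```text
time: 26.7
tcp_pos: [547.3, -184.1, 205.9]
tcp_rot: [[0.924, -0.383, 0.001], [-0.383, -0.924, -0.001], [0.001, 0.001, -1.0]]
force: [-1.9, -3.6, 5.5]
gripper_width: 0.252
gripper_force: 30.0
```

```bash
python3 st.py
```

```text
[-1.9 -3.6  5.5] [-0.917  0.879  0.14 ] [ 547.34 -184.1   205.89] -22.528299538207975 91.42828137035983
```

Emit:
move_arm(increments=[0, 0, -0.015, 0, 0, 0, 0.2, 0, 0, -0.015, 0, 0, 0, 0.2, 0, 0, -0.015, 0, 0, 0, 0.2])

```text
time: 27.0
tcp_pos: [547.3, -184.1, 205.8]
tcp_rot: [[0.918, -0.397, 0.001], [-0.397, -0.918, -0.001], [0.001, 0.001, -1.0]]
force: [-2.3, -2.9, 5.7]
gripper_width: 0.256
gripper_force: 30.0
```

```bash
python3 st.py
```

```text
[-2.3 -2.9  5.7] [-0.895  0.862  0.154] [ 547.33 -184.1   205.85] -23.38941670662626 92.28936232578717
```

Emit:
move_arm(increments=[0, 0, -0.015, 0, 0, 0, 0.2, 0, 0, -0.015, 0, 0, 0, 0.2, 0, 0, -0.015, 0, 0, 0, 0.2])

```text
time: 27.3
tcp_pos: [547.3, -184.1, 205.9]
tcp_rot: [[0.912, -0.411, 0.001], [-0.411, -0.912, -0.001], [0.001, 0.001, -1.0]]
force: [-2.4, -3.1, 5.5]
gripper_width: 0.255
gripper_force: 30.0
```

```bash
python3 st.py
```

```text
[-2.4 -3.1  5.5] [-0.955  0.87   0.185] [ 547.33 -184.12  205.87] -24.251162371020513 93.14965441661234
```

Emit:
move_arm(increments=[0, 0, -0.015, 0, 0, 0, 0.2, 0, 0, -0.015, 0, 0, 0, 0.2, 0, 0, -0.015, 0, 0, 0, 0.2])

```text
time: 27.6
tcp_pos: [547.3, -184.1, 205.8]
tcp_rot: [[0.906, -0.424, 0.001], [-0.424, -0.906, -0.001], [0.001, 0.001, -1.0]]
force: [-2.0, -3.6, 6.5]
gripper_width: 0.255
gripper_force: 30.0
```

```bash
python3 st.py
```

```text
[-2.  -3.6  6.5] [-0.975  0.935  0.221] [ 547.32 -184.11  205.83] -25.109029380811904 94.00863165968599
```

Emit:
move_arm(increments=[0, 0, -0.015, 0, 0, 0, 0.2, 0, 0, -0.015, 0, 0, 0, 0.2, 0, 0, -0.015, 0, 0, 0, 0.2])

```text
time: 27.9
tcp_pos: [547.3, -184.1, 205.9]
tcp_rot: [[0.899, -0.438, 0.001], [-0.438, -0.899, -0.001], [0.001, 0.001, -1.0]]
force: [-1.7, -3.2, 5.2]
gripper_width: 0.258
gripper_force: 30.0
```

```bash
python3 st.py
```

```text
[-1.7 -3.2  5.2] [-0.987  0.945  0.172] [ 547.34 -184.14  205.87] -25.96853759140135 94.86674996508611
```

Run:
```python
from m import *
w=imaging.capture("wrist")
np.savez("obs2.npz",**{k:np.array(w[k]) for k in w})
cv2.imwrite("pics/w5.png",w["pixels"][:,:,::-1])
```

```text
(no output)
```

View pics/w5.png

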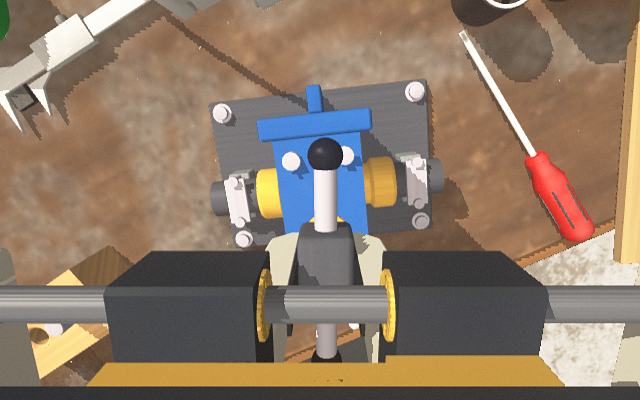

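The bar still stands square in the pads at column 325.5. The plate (bolts at (223,113) and (416,91)) puts the stand's x axis about 6.5° anticlockwise of the bar. That is the tang's play, so the stop must be close.

Emit:
move_arm(increments=[0, 0, -0.01, 0, 0, 0, 0.2, 0, 0, -0.01, 0, 0, 0, 0.2, 0, 0, -0.01, 0, 0, 0, 0.2])

```text
time: 28.25
tcp_pos: [547.3, -184.1, 205.9]
tcp_rot: [[0.895, -0.447, 0.001], [-0.447, -0.895, -0.001], [0.001, 0.001, -1.0]]
force: [-2.5, -3.6, 5.6]
gripper_width: 0.259
gripper_force: 30.0
```

```bash
python3 st.py
```

```text
[-2.5 -3.6  5.6] [-0.948  0.936  0.188] [ 547.32 -184.1   205.86] -26.539085526457608 95.43948818703161
```

Emit:
move_arm(increments=[0, 0, -0.01, 0, 0, 0, 0.2, 0, 0, -0.01, 0, 0, 0, 0.2, 0, 0, -0.01, 0, 0, 0, 0.2])

```text
time: 28.55
tcp_pos: [547.3, -184.1, 205.9]
tcp_rot: [[0.89, -0.456, 0.001], [-0.456, -0.89, -0.001], [0.001, 0.001, -1.0]]
force: [-1.9, -3.2, 5.4]
gripper_width: 0.255
gripper_force: 30.0
```

```bash
python3 st.py
```

```text
[-1.9 -3.2  5.4] [-0.97   0.963  0.186] [ 547.31 -184.12  205.86] -27.11337783149805 96.01317327046456
```

Emit:
move_arm(increments=[0, 0, -0.012, 0, 0, 0, 0.2, 0, 0, -0.012, 0, 0, 0, 0.2, 0, 0, -0.012, 0, 0, 0, 0.2])

```text
time: 28.85
tcp_pos: [547.3, -184.1, 205.9]
tcp_rot: [[0.885, -0.466, 0.001], [-0.466, -0.885, -0.001], [0.001, 0.001, -1.0]]
force: [-2.2, -2.5, 6.5]
gripper_width: 0.252
gripper_force: 30.0
```

```bash
python3 st.py
```

```text
[-2.2 -2.5  6.5] [-0.997  0.88   0.185] [ 547.33 -184.12  205.87] -27.799944741192895 96.69864463903019
```

Emit:
move_arm(increments=[0, 0, -0.012, 0, 0, 0, 0.2, 0, 0, -0.012, 0, 0, 0, 0.2, 0, 0, -0.012, 0, 0, 0, 0.2])

```text
time: 29.15
tcp_pos: [547.3, -184.1, 205.9]
tcp_rot: [[0.879, -0.477, 0.001], [-0.477, -0.879, -0.001], [0.001, 0.001, -1.0]]
force: [-2.1, -3.2, 5.6]
gripper_width: 0.257
gripper_force: 30.0
```

```bash
python3 st.py
```

```text
[-2.1 -3.2  5.6] [-1.011  0.893  0.165] [ 547.3  -184.12  205.86] -28.48828096320205 97.3880274262279
```

Run:
```python
from m import *
o=np.load("obs2.npz")
for d,P in((o,[(223,113),(416,91),(421,221),(244,239)]),):
    b=[ray(d,*p,z) for p,z in zip(P,(10,)*4)]
    for i,j in((0,1),(3,2),(3,0),(2,1)):
        v=b[j]-b[i];print(i,j,np.linalg.norm(v),np.degrees(np.arctan2(v[1],v[0])))
# line features now
w=imaging.capture("wrist")
im=w["pixels"];hsv=cv2.cvtColor(im,cv2.COLOR_RGB2HSV);m=cv2.inRange(hsv,(105,120,60),(125,255,255));m[:100]=0
# bar mask: columns of bright region rows 178..222
g=im.astype(int).mean(2)
for r in(180,190,200,210,218):
    row=g[r,305:345];i=np.where(row>190)[0];e=np.abs(np.diff(row));print(r,305+i.min(),305+i.max())
cv2.imwrite("pics/w6.png",crop(w,200,70,250,180,3))
```

```text
0 1 184.54304151880086 -109.68812119145335
3 2 184.69270212200956 -109.81202786330486
3 0 128.41641158468676 -20.167475036142037
2 1 128.81465179506887 -20.0996152370108
180 314 331
190 314 331
200 314 331
210 314 331
218 313 338
```

View pics/w6.png

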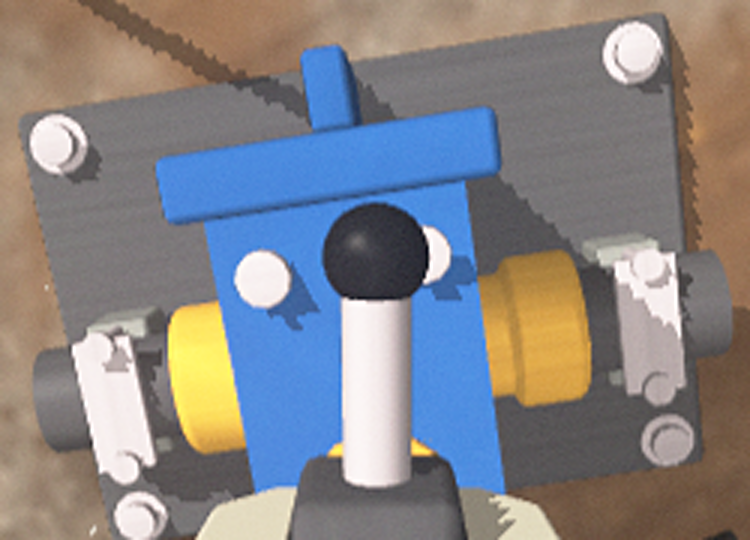

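The bar is still square to the pads and the stand yaw is -20.0°. Torque is only at drag level, so the stop isn't reached yet. I'll continue in small steps.

Emit:
move_arm(increments=[0, 0, -0.012, 0, 0, 0, 0.2, 0, 0, -0.012, 0, 0, 0, 0.2, 0, 0, -0.012, 0, 0, 0, 0.2])

```text
time: 29.5
tcp_pos: [547.3, -184.1, 205.9]
tcp_rot: [[0.873, -0.488, 0.001], [-0.488, -0.873, -0.001], [0.001, 0.001, -1.0]]
force: [-1.6, -3.3, 6.9]
gripper_width: 0.257
gripper_force: 30.0
```

```bash
python3 st.py
```

```text
[-1.6 -3.3  6.9] [-0.986  0.925  0.201] [ 547.31 -184.12  205.87] -29.177771049673968 98.07586463259695
```

Emit:
move_arm(increments=[0, 0, -0.012, 0, 0, 0, 0.2, 0, 0, -0.012, 0, 0, 0, 0.2, 0, 0, -0.012, 0, 0, 0, 0.2])

```text
time: 29.8
tcp_pos: [547.3, -184.1, 205.8]
tcp_rot: [[0.867, -0.498, 0.001], [-0.498, -0.867, -0.001], [0.001, 0.001, -1.0]]
force: [-2.3, -3.6, 6.2]
gripper_width: 0.258
gripper_force: 30.0
```

```bash
python3 st.py
```

```text
[-2.3 -3.6  6.2] [-1.048  0.936  0.19 ] [ 547.3  -184.11  205.84] -29.863426184383787 98.7632149068944
```

Emit:
move_arm(increments=[0, 0, -0.015, 0, 0, 0, 0.2, 0, 0, -0.015, 0, 0, 0, 0.2, 0, 0, -0.015, 0, 0, 0, 0.2])

```text
time: 30.1
tcp_pos: [547.3, -184.1, 205.9]
tcp_rot: [[0.86, -0.511, 0.001], [-0.511, -0.86, -0.001], [0.001, 0.001, -1.0]]
force: [-3.6, -3.6, 6.6]
gripper_width: 0.257
gripper_force: 30.0
```

```bash
python3 st.py
```

```text
[-3.6 -3.6  6.6] [-0.973  0.928  0.196] [ 547.32 -184.12  205.87] -30.721648458931007 99.62324739459793
```

Emit:
move_arm(increments=[0, 0, -0.015, 0, 0, 0, 0.2, 0, 0, -0.015, 0, 0, 0, 0.2, 0, 0, -0.015, 0, 0, 0, 0.2])

```text
time: 30.4
tcp_pos: [547.3, -184.1, 205.8]
tcp_rot: [[0.852, -0.524, 0.001], [-0.524, -0.852, -0.001], [0.001, 0.001, -1.0]]
force: [-3.2, -3.0, 6.6]
gripper_width: 0.255
gripper_force: 30.0
```

```bash
python3 st.py
```

```text
[-3.2 -3.   6.6] [-0.946  1.017  0.222] [ 547.3  -184.12  205.85] -31.58546687789116 100.4843686121052
```

Run:
```python
from m import *
o=np.load("obs2.npz");w=imaging.capture("wrist")
np.savez("obs3.npz",**{k:np.array(w[k]) for k in w})
for d in(np.load("obs.npz")["wpixels"],o["pixels"],w["pixels"]):
    g=d.astype(float);out=[]
    hsv=cv2.cvtColor(d,cv2.COLOR_RGB2HSV);wh=cv2.inRange(hsv,(0,0,150),(179,45,255))
    for r in range(178,222,6):
        i=np.where(wh[r,308:345])[0]+308;out.append(i.mean())
    bl=cv2.inRange(d,(0,0,0),(60,60,60));bl[:135]=0;bl[175:]=0;bl[:,:303]=0;bl[:,350:]=0
    M=cv2.moments(bl,True);print(np.array(out),"ball",M["m10"]/M["m00"],M["m01"]/M["m00"])
```

```text
[325.  325.  325.  325.  325.  325.5 326.  326. ] ball 323.6436420722135 155.76923076923077
[324.   324.   324.   324.   324.   324.   324.   325.43] ball 329.7049180327869 154.94379391100702
[324.   324.   324.   324.   324.   324.   324.5  323.76] ball 331.00992555831266 154.37468982630273
```

Emit:
move_arm(increments=[0, 0, -0.006, 0, 0, 0, 0.2, 0, 0, -0.012, 0, 0, 0, 0.2, 0, 0, -0.012, 0, 0, 0, 0.2])

```text
time: 30.75
tcp_pos: [547.3, -184.1, 205.9]
tcp_rot: [[0.845, -0.534, 0.001], [-0.534, -0.845, -0.001], [0.001, 0.001, -1.0]]
force: [-2.2, -3.5, 5.8]
gripper_width: 0.258
gripper_force: 30.0
```

```bash
python3 st.py
```

```text
[-2.2 -3.5  5.8] [-0.941  0.994  0.223] [ 547.31 -184.11  205.88] -32.278818556629105 101.1789179125305
```

Emit:
move_arm(increments=[0, 0, -0.006, 0, 0, 0, 0.2, 0, 0, -0.012, 0, 0, 0, 0.2, 0, 0, -0.012, 0, 0, 0, 0.2])

```text
time: 31.05
tcp_pos: [547.3, -184.1, 205.9]
tcp_rot: [[0.839, -0.544, 0.001], [-0.544, -0.839, -0.001], [0.001, 0.001, -1.0]]
force: [-2.1, -4.0, 5.9]
gripper_width: 0.255
gripper_force: 30.0
```

```bash
python3 st.py
```

```text
[-2.1 -4.   5.9] [-0.921  1.019  0.289] [ 547.29 -184.11  205.88] -32.96464085713754 101.86452534954708
```

Emit:
move_arm(increments=[0, 0, -0.006, 0, 0, 0, 0.2, 0, 0, -0.012, 0, 0, 0, 0.2, 0, 0, -0.012, 0, 0, 0, 0.2])

```text
time: 31.35
tcp_pos: [547.3, -184.1, 205.9]
tcp_rot: [[0.832, -0.554, 0.001], [-0.554, -0.832, -0.001], [0.001, 0.001, -1.0]]
force: [-3.1, -3.4, 5.6]
gripper_width: 0.255
gripper_force: 30.1
```

```bash
python3 st.py
```

```text
[-3.1 -3.4  5.6] [-0.928  1.065  0.316] [ 547.29 -184.09  205.89] -33.64751873940845 102.5493356057974
```

Emit:
move_arm(increments=[0, 0, -0.006, 0, 0, 0, 0.2, 0, 0, -0.012, 0, 0, 0, 0.2, 0, 0, -0.012, 0, 0, 0, 0.2])

```text
time: 31.65
tcp_pos: [547.3, -184.1, 205.9]
tcp_rot: [[0.826, -0.564, 0.001], [-0.564, -0.826, -0.001], [0.001, 0.001, -1.0]]
force: [-3.1, -2.5, 6.4]
gripper_width: 0.255
gripper_force: 30.1
```

```bash
python3 st.py
```

```text
[-3.1 -2.5  6.4] [-0.922  1.033  0.346] [ 547.28 -184.08  205.86] -34.33541227195348 103.23671015621515
```

Emit:
move_arm(increments=[0, 0, -0.006, 0, 0, 0, 0.2, 0, 0, -0.006, 0, 0, 0, 0.2, 0, 0, -0.006, 0, 0, 0, 0.2])

```text
time: 31.95
tcp_pos: [547.3, -184.1, 205.8]
tcp_rot: [[0.822, -0.569, 0.0], [-0.569, -0.822, -0.001], [0.001, 0.001, -1.0]]
force: [-2.9, -2.8, 7.3]
gripper_width: 0.255
gripper_force: 30.1
```

```bash
python3 st.py
```

```text
[-2.9 -2.8  7.3] [-0.929  1.075  0.374] [ 547.27 -184.08  205.85] -34.664726393168046 103.56637585504777
```

The stop is clearly felt: torque went 0.19 → 0.37 N m. I'll unload the wind-up within the play before letting go.

Emit:
move_arm(increments=[0, 0, 0.02, 0, 0, 0, 0.2, 0, 0, 0.04, 0, 0, 0, 0.2, 0, 0, 0.06, 0, 0, 0, 0.2, 0, 0, 0.08, 0, 0, 0, 0.2, 0, 0, 0.08, 0, 0, 0, 0.2])

```text
time: 32.45
tcp_pos: [547.3, -184.1, 205.9]
tcp_rot: [[0.866, -0.501, 0.001], [-0.501, -0.866, -0.001], [0.001, 0.001, -1.0]]
force: [-2.9, -3.6, 5.7]
gripper_width: 0.254
gripper_force: 30.0
```

```bash
python3 st.py
```

```text
[-2.9 -3.6  5.7] [-0.985  0.97   0.015] [ 547.28 -184.11  205.87] -30.056324370642002 98.95469202618186
```

Emit:
move_arm(increments=[0, 0, 0.02, 0, 0, 0, 0.2, 0, 0, 0.04, 0, 0, 0, 0.2, 0, 0, 0.04, 0, 0, 0, 0.2])

```text
time: 32.75
tcp_pos: [547.3, -184.1, 205.9]
tcp_rot: [[0.885, -0.466, 0.001], [-0.466, -0.885, -0.001], [0.001, 0.001, -1.0]]
force: [-2.4, -3.3, 5.2]
gripper_width: 0.251
gripper_force: 30.0
```

```bash
python3 st.py
```

```text
[-2.4 -3.3  5.2] [-0.95   0.856 -0.035] [ 547.33 -184.13  205.9 ] -27.765296970527707 96.66189704144601
```

Emit:
move_arm(increments=[0, 0, 0.02, 0, 0, 0, 0.2, 0, 0, 0.04, 0, 0, 0, 0.2, 0, 0, 0.05, 0, 0, 0, 0.2, 0, 0, 0.05, 0, 0, 0, 0.2])

```text
time: 33.15
tcp_pos: [547.4, -184.1, 205.9]
tcp_rot: [[0.907, -0.421, 0.001], [-0.421, -0.907, -0.001], [0.001, 0.001, -1.0]]
force: [-2.5, -2.5, 4.9]
gripper_width: 0.26
gripper_force: 30.0
```

```bash
python3 st.py
```

```text
[-2.5 -2.5  4.9] [-0.836  0.739  0.028] [ 547.38 -184.12  205.87] -24.92545470178226 93.82206935669444
```

Emit:
move_arm(increments=[0, 0, 0.02, 0, 0, 0.0003, 0.2, 0, 0, 0.035, 0, 0, 0.0007, 0.2, 0, 0, 0.035, 0, 0, 0.0007, 0.2, 0, 0, 0.035, 0, 0, 0.0007, 0.2])

```text
time: 33.55
tcp_pos: [547.3, -183.9, 206.0]
tcp_rot: [[0.921, -0.39, 0.0], [-0.39, -0.921, -0.0], [0.0, 0.0, -1.0]]
force: [-2.8, -4.9, 3.1]
gripper_width: 0.255
gripper_force: 30.0
```

```bash
python3 st.py
```

```text
[-2.8 -4.9  3.1] [-1.109  0.494  0.009] [ 547.26 -183.92  205.95] -22.943499399670802 91.84514142184713
```

Torque is about zero, so the spindle sits free in its play with the valve on its stop. Releasing now: open, then withdraw straight up.

Emit:
move_arm(increments=[0, 0, 0, 0, 0, 0, 0.28, 0, 0, 0, 0, 0, 0, 0.32, 0, 0, 0, 0, 0, 0, 0.4, 0, 0, 0, 0, 0, 0, 0.55, 0, 0, 0, 0, 0, 0, 0.7, 0, 0, 0, 0, 0, 0, 0.8, 0, 0, 0, 0, 0, 0, 0.8])

```text
time: 34.25
tcp_pos: [547.2, -183.7, 205.8]
tcp_rot: [[0.921, -0.39, -0.0], [-0.39, -0.921, 0.0], [-0.0, -0.0, -1.0]]
force: [-0.2, -0.2, 0.3]
gripper_width: 0.694
gripper_force: 0.0
```

```bash
python3 st.py
```

```text
[-0.2 -0.2  0.3] [ 0.069  0.164 -0.06 ] [ 547.24 -183.74  205.83] -22.93215492832804 91.83894173317552
```

Emit:
move_arm(increments=[0, 0, 0, 0, 0, 0.01, 0.8, 0, 0, 0, 0, 0, 0.03, 0.8, 0, 0, 0, 0, 0, 0.06, 0.8, 0, 0, 0, 0, 0, 0.09, 0.8, 0, 0, 0, 0, 0, 0.12, 0.8, 0, 0, 0, 0, 0, 0.14, 0.8, 0, 0, 0, 0, 0, 0.14, 0.8, 0, 0, 0, 0, 0, 0.14, 0.8])

```text
time: 35.05
tcp_pos: [547.3, -183.8, 346.0]
tcp_rot: [[0.921, -0.39, 0.0], [-0.39, -0.921, -0.0], [0.001, -0.0, -1.0]]
force: [-0.4, 0.2, -1.0]
gripper_width: 0.799
gripper_force: 0.0
```

```bash
python3 st.py
python3 - <<'E'
from m import *
w=imaging.capture("wrist");np.savez("obs4.npz",**{k:np.array(w[k]) for k in w})
im=w["pixels"][:,:,::-1].copy()
for X in((547.3,-183.9,224),):
    print(proj(w,X))
cv2.imwrite("pics/w7.png",im)
E
```

```text
[-0.4  0.2 -1. ] [ 0.003  0.141 -0.011] [ 547.26 -183.77  346.02] -22.930296690971815 91.83692435065343
[326.71 198.36]
```

View pics/w7.png

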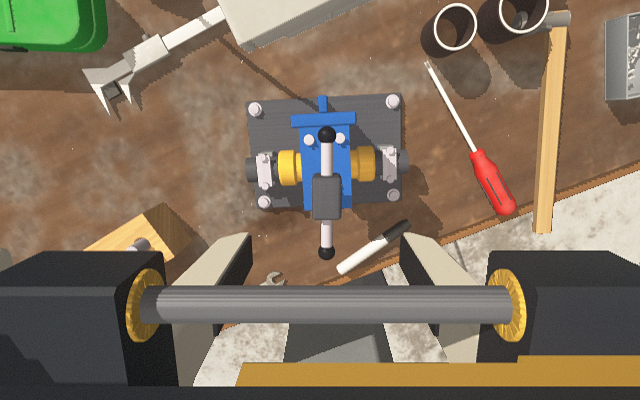

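The spindle stands in the guides with its handle across the pipe, ball ends at (327,134) and (326,253), about 3° off the stand's axis. The gripper is clear and nothing nearby was moved, so I'm handing in.

```bash
python3 -c "
from workcell import workorder
print(workorder.hand_in())"
```

```text
the job is handed in; nothing more can be done
None
```

The spindle is seated on the valve stem, the valve is turned clockwise onto its stop with the handle about 3° off square across the pipe, the gripper is clear, and the job was handed in at about 35 s (no verdict returned).

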